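# Unlock the matching bead case and hold the key turned

## Task

One sample stone, blue or red, lies on the green bead mat (the other is parked in the wooden tray): take the key from its stand, push it fully home in the lock of the bead case whose beads have the colour of the stone on the mat, wiggling it past the sticky pins, and then turn it a quarter turn clockwise seen from above. The lock springs back, so finish while still gripping the key and holding it turned. Leave the other case's lock, the two stones and everything else on the bench alone.

Things in the scene. Friction and masses are not known exactly. Their poses are not given: they have to be found in the camera images.
- key: Brass key upright in its stand, yellow bow up, 50 g. Origin: lowest point of the tip; z up to the bow, x along the blade's width, y its thickness. Blade 18 (x) x 6 mm (y), z 0 to 28 mm, its lower 9 mm a V point (full thickness); round shank 6 mm thick; shoulder disc 20 mm wide, z 44 to 50 mm, stops it on the lock's face. Works either way round (half turn about z).
- key_bow (a point): Centre of the key's yellow bow, the part to grip: 65 mm above the key's origin, axes as the key's. The bow is 32 mm (x) by 10 mm (y), from 50 to 80 mm above the tip.
- stand: Wooden block fixed to the bench, 60 x 60 x 50 mm high; origin at the centre of its underside, z up. The key stands in a slot in the middle of its top (19.5 mm along x, 7.5 mm along y, 46 mm deep), its shoulder resting on the top, so the key's tip starts 6 mm above the bench; pull it straight up by at least 46 mm.
- mat: Green bead mat fixed to the bench, 110 x 100 x 5 mm; origin at the centre of its underside. The stone lying on it tells which case is wanted.
- tray: Small dark wooden tray fixed to the bench, 75 x 75 x 14 mm; origin at the centre of its underside. The stone lying in it is merely parked.
- gem_blue: Blue domed sample stone, 26 mm in diameter, 9.5 mm high, lying on the mat or in the tray; origin at the centre of its underside.
- gem_red: Red domed sample stone, 26 mm in diameter, 9.5 mm high, lying on the mat or in the tray; origin at the centre of its underside.
- case_blue: White bead case fixed to the bench, 130 (x) x 160 (y) x 60 mm high, with blue beads under a clear lid on its far (+x) side and a steel lock plate in the top of its near (-x) side. Origin at the centre of its underside, z up. It stands left or right.
- case_red: White bead case like the other, with red beads: fixed, 130 (x) x 160 (y) x 60 mm high. Origin at the centre of its underside, z up.
- keyhole_blue (a point): Centre of the blue-bead case's keyhole, level with the case's top (z 60 mm), 36 mm towards -x from the case's origin; axes as the case's. Slot 20.5 mm along x, 8 mm along y, countersunk 3 mm all round, in a steel plate 8 mm thick. The key goes straight down, blade width along the case's x, until its shoulder meets the plate: its tip is then 44 mm below this point.
- keyhole_red (a point): Centre of the red-bead case's keyhole, the same in every way. In both locks two sticky spring pins catch the blade at about 25 and 35 mm depth and need some 5 to 12 N of push, less while the key is rocked a few degrees. The key cannot turn before it is 36 mm deep.
- lock_blue (a joint): Angle of the blue-bead case's lock cylinder: 0 at rest (slot along the case's x), growing to a stop at 1.6 rad as the key turns clockwise seen from above. A spring (0.04 N m per rad, friction 0.015 N m) turns it back when let go. The key has about 0.13 rad of play in it and cannot be drawn out while turned.
- lock_red (a joint): Angle of the red-bead case's lock cylinder, the same in every way.
- pliers: Bystander. Red-handled pliers, lying, about 140 mm long; origin at the pivot, on the bench.
- glue_gun: Bystander. Blue glue gun lying on its side, about 180 mm long; origin under its barrel.
- bead_jar: Bystander. Amber bead jar with a green cap, 56 mm in diameter, 70 mm high; origin at the centre of its underside.
- wire_spool: Bystander. Spool of copper wire, 44 mm in diameter, 30 mm high; origin at the centre of its underside.
- bangle: Bystander. Green bangle lying flat, 68 mm in diameter, 12 mm high; origin at its centre, underneath.
- driver: Bystander. Small screwdriver, 130 mm long, lying; origin under its middle.

How it is judged:
By the outcome, as a careful person would: the job done as asked, in the order asked, and still so for the second after the job is handed in, while the arm keeps its last pose, push and grip.
It also fails if it takes over 48 s, if anything falls off the work surface, if the arm or the gripper's body presses on something with over 40 N, if the wrist force passes 120 N, or if a joint passes its speed limit or range.

## Robot

A 6-joint arm with a two-finger parallel gripper is mounted at the origin on the work surface. World frame = base frame: x ahead of the robot, y to its left, z up, the work surface at z = 0. Lengths are in m, angles in degrees, forces in N, time in s.
With the tool pointing down it reaches from about 0.275 to 0.975 m from the base axis. Payload 8.4 kg.
Tool frame: the origin (TCP) lies at the very end of the fingers, on their centre line; the grasp point (between the pads) lies 19 mm behind it; z points along the fingers, y is the line along which they close (so a half turn about z gives the same grasp; the last joint's range is limited). The gripper opens to 92 mm and grips with 3 to 60 N. Pads are 20 mm wide; open, the fingers measure 128 mm over their backs; the gripper's body (75 mm by 189 mm) begins 69 mm behind the grasp point.
Start: joints at [-64.653, 20.225, 93.587, -0, 66.188, -0.138], TCP at [0.269, -0.564, 0.215] pointing down, gripper open.
Joint ranges: [-150.9, 150.9], [-52.94, 120.26], [3.33, 152.33], [-74.26, 254.26], [0, 154.13], [-172.89, 172.89]. Speed limits (degrees/s): [127.2, 127.2, 159.86, 180, 180, 180].

## Interface

Orientations are given as a 3x3 rotation matrix whose columns are the frame's x, y, z axes.
In Python, from cell import manip gives the robot as it stands.
- The arm moves only by the tool inch_along, called as name(argument=value, ...), one argument or row to a line, values as JSON. Schema: {"type":"object","properties":{"steps":{"type":"string"},"force":{"type":"number"},"only":{"type":"string"},"quiet":{"type":"boolean"},"lines":{"type":"string"}},"required":["steps"],"additionalProperties":false}. steps is a string of 1 to 20 rows, one to a line, with the numbers parted by commas; each row has 7 numbers: the finger opening in m, then dx, dy, dz in parts of the range, where 1.0 means 0.5 m, then a rotation vector rx, ry, rz in normalised numbers (1 is 2 rad); each row is the pose to reach, as a shift and turn from the pose commanded when the call began, along the tool's axes at that moment; what a row does not reach only later rows make up. A row lasts 1/12 s, in which the tool goes at most 0.0417 m and 7.16 degrees, less where a joint would pass 70% of its speed; a pose out of reach is approached as far as the arm can. The fingers move at their own pace and stop on an object; force is the grip in N (left out, the last holds). Time passes only in rows, so rows that do not move let the fingers close. The tool returns the time, the measured TCP pose, the force, the opening and the grip force at its end. only (a regular expression) keeps the lines of the reply that match it, lines (a string "A,B") keeps lines A to B, and quiet returns only ok. Shift and turn numbers lie between -1 and 1, and a call with a number outside is refused. Input that does not fit is refused with a message, and nothing moves.
- manip.sense(): the state, without advancing time (a new reading comes with each control period).
- manip.read_camera(name): name is "scene" or "top"; returns a dict with "image" (400x640x3 uint8, red, green, blue), "range_z" (400x640 float32, m along the optical axis (not along the pixel's ray), 0 where there is no reading), "mtx" (3x3 intrinsics, pixels), "origin" and "attitude" of the camera in the world. Camera axes: x right, y up, looking along -z (the intrinsics and any distortion apply to the point x, -y, -z); pixel columns grow to the right and rows downward; lengths in m; the calibration is good to about 2 mm. A picture is of the moment at which its call begins.
- manip.finish_job(): hands the job in; it is judged then, once.
The state is a dict: "time_s": time; "joints": joint angles; "dq": joint speeds; "joint_efforts": joint torques, N m; "tool_pos": TCP position; "ee_rot": TCP orientation; "wrist_force": force on the tool from outside, world axes, zero at the start; "ft_torque": the same for the moment, N m; "width": finger opening in m; "gripper_force": force on a finger pad.
Only numpy, scipy, OpenCV 4.12 (cv2) and the standard library are available. Lean on these libraries where they do the work, as an engineer would, in place of code of your own. Each camera call takes 0.05 s, during which the arm holds its last target. There are 200 camera calls.

## Working session

There is one attempt and no reset: what is moved stays moved. The work goes in short steps, Python scripts to look and compute and a tool call to move; the robot and the scene stay as the last step left them, time stands still between calls to the robot, and variables do not carry over. Pictures are saved under pics/ and viewed, at most 10 in all, crops included, and the job is handed in when it is done.

```bash
mkdir -p pics
```

Run:
```python
from cell import manip
import cv2,numpy as np
s=manip.sense();print({k:np.round(v,3).tolist() for k,v in s.items()})
for n in("scene","top"):
    c=manip.read_camera(n);cv2.imwrite(f"pics/{n}0.png",c["image"][...,::-1]);np.savez(f"{n}0.npz",**c)
    print(n,c["mtx"],c["origin"],c["attitude"],[k for k in c])
```

```text
{'time_s': 0.0, 'joints': [-64.654, 20.261, 93.629, -0.001, 66.185, -0.137], 'dq': [0.08, 0.041, 0.034, 0.023, -0.026, -0.113], 'joint_efforts': [0.001, -59.384, -33.422, 0.07, 0.023, -0.0], 'tool_pos': [0.269, -0.564, 0.214], 'ee_rot': [[0.903, 0.43, -0.001], [0.43, -0.903, 0.001], [-0.0, -0.001, -1.0]], 'wrist_force': [0.341, -0.603, 0.104], 'ft_torque': [-0.036, -0.033, -0.004], 'gripper_force': 0.0, 'width': 0.092}
scene [[456.14997129   0.         317.76171771]
 [  0.         456.14997129 200.33316058]
 [  0.           0.           1.        ]] [1.33508082 0.79731749 1.03482462] [[-0.7278403  -0.45368976  0.51421212]
 [ 0.68571834 -0.47470238  0.55176807]
 [-0.00623381  0.75420372  0.65661091]] ['image', 'range_z', 'mtx', 'origin', 'attitude']
top [[427.53927034   0.         313.77629796]
 [  0.         427.53927034 198.02953973]
 [  0.           0.           1.        ]] [0.38841555 0.00403645 1.10382256] [[ 0.02639568  0.98200754 -0.18698785]
 [-0.99936538  0.03039803  0.01856892]
 [ 0.02391888  0.18637904  0.98218671]] ['image', 'range_z', 'mtx', 'origin', 'attitude']
```

View pics/scene0.png

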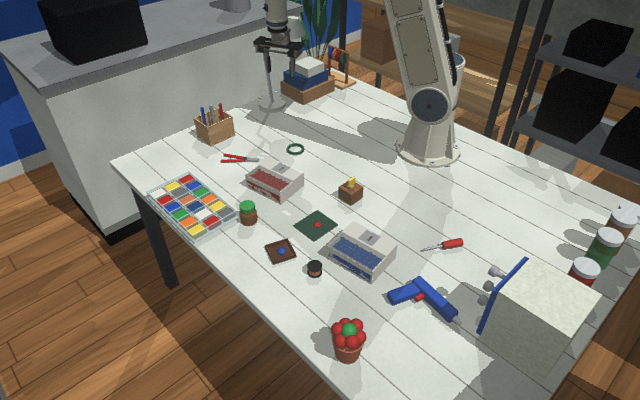

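View pics/top0.png

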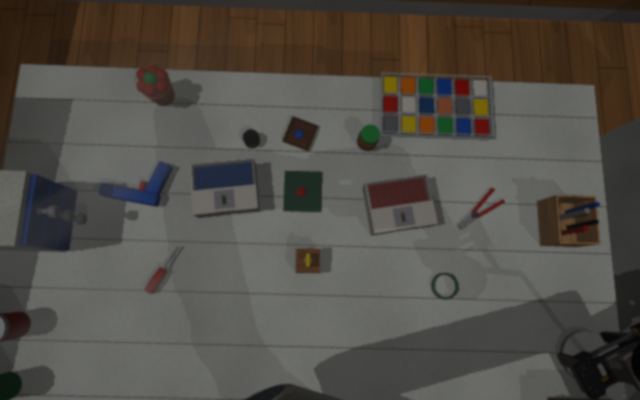

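The red stone is on the green mat (scene ~(317,225), top ~(302,191)) and the blue one is in the tray, so the red case is the target (top ~(402,203)). The key is at about (308,260) in top and (351,182) in scene. Next I'll enlarge both.

Run:
```python
import cv2,numpy as np
t=cv2.imread("pics/top0.png");s=cv2.imread("pics/scene0.png")
t=cv2.convertScaleAbs(t,alpha=1.8)
f=lambda im,x,y,w,h,k:cv2.resize(im[y:y+h,x:x+w],None,fx=k,fy=k,interpolation=cv2.INTER_CUBIC)
a=f(t,285,240,50,37,8);b=f(t,360,170,84,64,4.7619)
c=f(s,328,168,50,37,8);d=f(s,240,150,70,56,5.7143)
z=np.zeros((600,800,3),np.uint8)
for im,x,y in((a,0,0),(b,400,0),(c,0,300),(d,400,300)):
    im=im[:300,:400];z[y:y+im.shape[0],x:x+im.shape[1]]=im
cv2.imwrite("pics/crops.png",z)
```

```text
(no output)
```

View pics/crops.png

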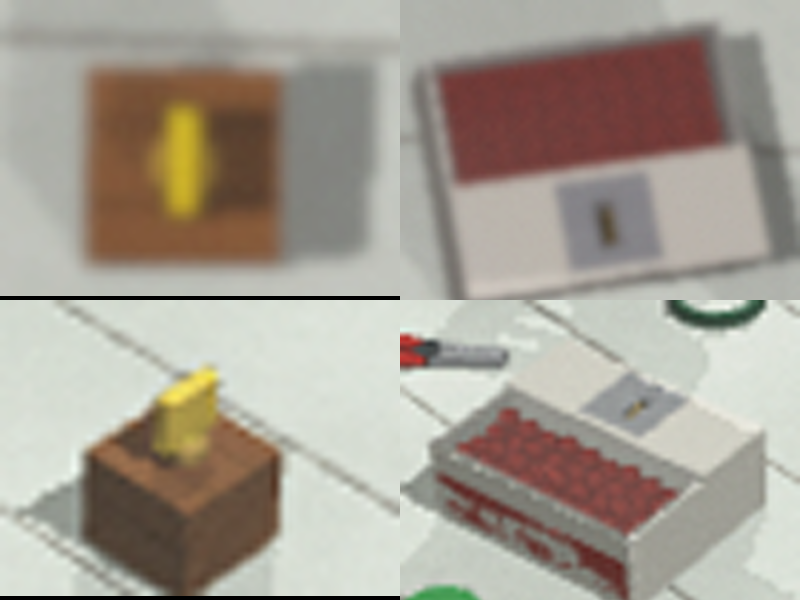

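Create h.py:
```python
import numpy as np,cv2
def load(n): return dict(np.load(n+".npz"))
def ray(c,u,v):
    K=c["mtx"];d=np.array([(u-K[0,2])/K[0,0],-(v-K[1,2])/K[1,1],-1.]);return c["origin"],c["attitude"]@d
def tri(o):  # list of (cam,u,v) -> point, gap
    A=np.zeros((3,3));b=np.zeros(3);L=[]
    for c,u,v in o:
        p,d=ray(c,u,v);d=d/np.linalg.norm(d);P=np.eye(3)-np.outer(d,d);A+=P;b+=P@p;L.append((p,P))
    x=np.linalg.solve(A,b);return x,[np.linalg.norm(P@(x-p)) for p,P in L]
def plane(c,u,v,z):
    p,d=ray(c,u,v);return p+d*(z-p[2])/d[2]
def cloud(c):
    v,u=np.mgrid[:400,:640];K=c["mtx"];z=c["range_z"]
    q=np.stack([(u-K[0,2])/K[0,0]*z,-(v-K[1,2])/K[1,1]*z,-z],-1);X=q@c["attitude"].T+c["origin"];X[z==0]=np.nan;return X
def px(ox,oy,k,X,Y): return ox+(X+.5)/k-.5, oy+(Y+.5)/k-.5
```

Create m.py:
```python
from h import *
np.set_printoptions(precision=4,suppress=True)
t,s=load("top0"),load("scene0")
T=lambda X,Y:(t,*px(360,170,4.7619,X-400,Y)); S=lambda X,Y:(s,*px(240,150,5.7143,X-400,Y-300))
TA=lambda X,Y:(t,*px(285,240,8,X,Y)); SA=lambda X,Y:(s,*px(328,168,8,X,Y-300))
print("keyhole",tri([T(608,225),S(637,408)]))
# plate corners: near camera order
for a,b in(((652,175),(687,402)),((557,185),(625,437)),((570,270),(580,408)),((663,260),(637,372))): print("plate",tri([T(*a),S(*b)]))
print("keyhole planes",plane(*T(608,225),.06),plane(*S(637,408),.06))
print("case corners scene z.06",plane(*S(765,435),.06),plane(*S(630,540),.06),plane(*S(432,452),.06),"near-left top",plane(*T(768,258),.06),plane(*T(467,298),.06))
print("stand corners", tri([TA(88,70),SA(185,513)]),tri([TA(283,70),SA(85,453)]),tri([TA(88,265),SA(280,452)]))
for n,c in(("top",t),("scene",s)):
    X=cloud(c);h=cv2.cvtColor(c["image"],cv2.COLOR_RGB2HSV)
    m=(h[...,0]>22)&(h[...,0]<34)&(h[...,1]>130)&(np.abs(X[...,0]-.45)<.2)&(np.abs(X[...,1])<.08)&(X[...,2]>.055)
    P=X[m];print(n,"yellow",len(P),P.min(0),P.max(0),np.median(P,0))
    Q=P[P[:,2]>.08];print(len(Q),Q.mean(0) if len(Q) else 0, cv2.minAreaRect(np.float32(P[:,:2]*1000)))
    m=(np.abs(X[...,0]-.55)<.16)&(X[...,1]<-.09)&(X[...,1]>-.4)&(X[...,2]>.05)&(X[...,2]<.066)
    _,l,st,_=cv2.connectedComponentsWithStats(m.astype(np.uint8));i=1+np.argmax(st[1:,4]);P=X[l==i]
    print("case",len(P),np.median(P[:,2]),cv2.minAreaRect(np.float32(P[:,:2]*1000)))
    m=(np.abs(X[...,0]-.42)<.12)&(np.abs(X[...,1])<.08)&(X[...,2]>.043)&(X[...,2]<.056)
    P=X[m];print("stand",len(P),np.median(P,0),cv2.minAreaRect(np.float32(P[:,:2]*1000)))
```

```bash
python3 m.py
```

```text
keyhole (array([ 0.5466, -0.2388,  0.0583]), [np.float64(0.0003240893436422148), np.float64(0.00032408934364228586)])
plate (array([ 0.5499, -0.2308,  0.0814]), [np.float64(0.031239079748887066), np.float64(0.031239079748887275)])
plate (array([ 0.5698, -0.2156,  0.0595]), [np.float64(0.0041634517698131415), np.float64(0.004163451769813153)])
plate (array([ 0.5467, -0.2457,  0.0459]), [np.float64(0.03205844219751718), np.float64(0.03205844219751705)])
plate (array([ 0.5272, -0.2646,  0.0631]), [np.float64(0.002226171143430545), np.float64(0.00222617114343067)])
keyhole planes [ 0.5465 -0.2387  0.06  ] [ 0.5478 -0.2367  0.06  ]
case corners scene z.06 [ 0.5088 -0.1614  0.06  ] [ 0.6326 -0.1414  0.06  ] [ 0.6663 -0.2888  0.06  ] near-left top [ 0.5317 -0.322   0.06  ] [ 0.5063 -0.1651  0.06  ]
stand corners (array([0.4629, 0.0245, 0.0508]), [np.float64(0.0012133144517952896), np.float64(0.001213314451795029)]) (array([ 0.464 , -0.0345,  0.0489]), [np.float64(0.00014604627875940476), np.float64(0.0001460462787593607)]) (array([0.4037, 0.023 , 0.0493]), [np.float64(0.0005452263782927762)
[... 321 characters left out ...]
03955078), (130.6859130859375, 161.77279663085938), 10.299181938171387)
stand 557 [ 0.4318 -0.0026  0.0492] ((432.5129089355469, -3.5364036560058594), (58.457061767578125, 59.06013870239258), 1.5679903030395508)
scene yellow 53 [ 0.4189 -0.0073  0.058 ] [0.4533 0.0047 0.0874] [ 0.437  -0.0025  0.0757]
20 [ 0.436  -0.0034  0.0844] ((436.6285705566406, -3.475627899169922), (35.5906867980957, 10.605110168457031), 9.399068832397461)
case 1164 0.059351890050962974 ((581.5015869140625, -234.02438354492188), (140.24111938476562, 165.8061065673828), 10.011780738830566)
stand 186 [0.4444 0.0024 0.0493] ((433.88287353515625, -6.014068603515625), (64.5279312133789, 65.09382629394531), 89.8872299194336)
```

Create g.py:
```python
import sys,numpy as np
from scipy.spatial.transform import Rotation as R
from cell import manip
x,y,z,yaw=map(float,sys.argv[1:5]);s=manip.sense();E=np.array(s["ee_rot"]);a=np.radians(yaw)
T=np.array([[np.cos(a),np.sin(a),0],[np.sin(a),-np.cos(a),0],[0,0,-1]])
print("d",np.round(E.T@(np.array([x,y,z])-s["tool_pos"]),4),"rv",np.round(R.from_matrix(E.T@T).as_rotvec(degrees=True),2))
print("t",s["time_s"],"pos",np.round(s["tool_pos"],4),"yaw",np.round(np.degrees(np.arctan2(E[1,0],E[0,0])),2),"q",np.round(s["joints"],1),"F",np.round(s["wrist_force"],1),"M",np.round(s["ft_torque"],2),"w",s["width"])
```

```bash
python3 g.py .4335 -.0045 .13 1.5
```

```text
d [ 0.3894 -0.4339  0.0845] rv [-7.000e-02  2.000e-02  2.399e+01]
t 0.1 pos [ 0.2687 -0.5638  0.2139] yaw 25.49 q [-64.7  20.3  93.6  -0.   66.2  -0.1] F [-0.1  0.4 -0. ] M [0.03 0.04 0.03] w 0.09173857930521659
```

The rows are not in the units I measure in: shifts go in shares of 0.5 m and turns go in shares of 2 rad. I convert before sending: -0.434 m / 0.5 = -0.868, 0.05 m / 0.5 = 0.1, 24 degrees / 114.5916 = 0.2094.

inch_along(
  steps="0.05,0.778,-0.868,0.06,0,0,0.2094\n0.05,0.778,-0.868,0.06,0,0,0.2094\n0.05,0.778,-0.868,0.06,0,0,0.2094\n0.05,0.778,-0.868,0.06,0,0,0.2094\n0.05,0.778,-0.868,0.06,0,0,0.2094\n0.05,0.778,-0.868,0.06,0,0,0.2094\n0.05,0.778,-0.868,0.06,0,0,0.2094\n0.05,0.778,-0.868,0.06,0,0,0.2094\n0.05,0.778,-0.868,0.06,0,0,0.2094\n0.05,0.778,-0.868,0.06,0,0,0.2094\n0.05,0.778,-0.868,0.06,0,0,0.2094\n0.05,0.778,-0.868,0.06,0,0,0.2094\n0.05,0.778,-0.868,0.06,0,0,0.2094\n0.05,0.778,-0.868,0.1,0,0,0.2094\n0.05,0.778,-0.868,0.14,0,0,0.2094\n0.05,0.778,-0.868,0.168,0,0,0.2094\n0.05,0.778,-0.868,0.168,0,0,0.2094\n0.05,0.778,-0.868,0.168,0,0,0.2094",
  force=15,
)

```text
time_s: 1.6
tool_pos: [0.4326, -0.0049, 0.1301]
ee_rot: [[1.0, 0.026, -0.002], [0.026, -1.0, -0.0], [-0.002, -0.0, -1.0]]
wrist_force: [0.1, -0.4, 1.2]
width: 0.0498
gripper_force: 0.0
```

```bash
python3 g.py .4335 -.0045 .0605 1.5
```

Run:
```python
from cell import manip
import cv2,numpy as np
c=manip.read_camera("scene");a=cv2.resize(c["image"][120:220,290:420,::-1],None,fx=6,fy=6,interpolation=cv2.INTER_CUBIC)
cv2.imwrite("pics/pre.png",a)
```

```text
d [ 0.0011 -0.0004  0.0696] rv [-0.    0.13  0.01]
t 1.6 pos [ 0.4326 -0.0049  0.1301] yaw 1.51 q [ -0.8   9.6 120.8  -0.   49.8  87.6] F [ 0.1 -0.4  1.2] M [ 0.05  0.05 -0.04] w 0.04984786942386106
```

View pics/pre.png

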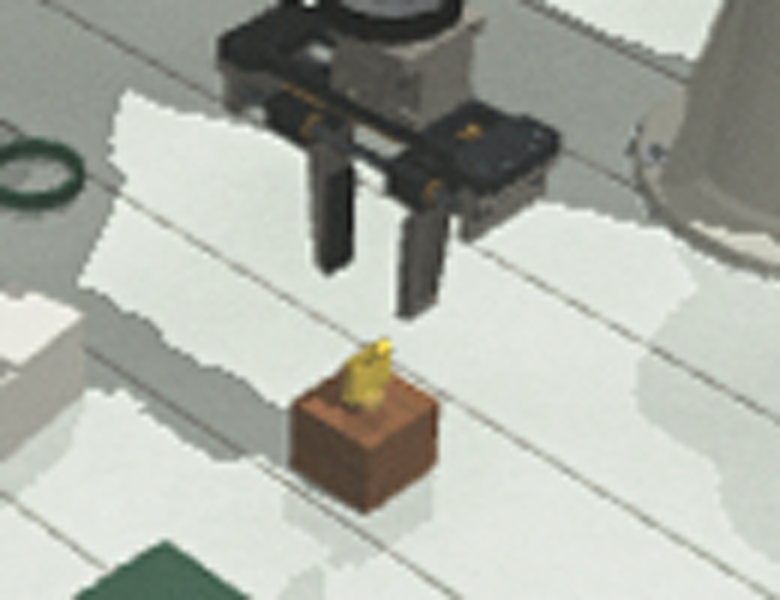

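The open fingers straddle the key's yellow bow at (367,375), square to it. Now descend and grip.

To row units: 0.0695 m / 0.5 = 0.139, 0.06 m / 0.5 = 0.12.

inch_along(
  steps="0.05,0.002,0,0.06,0,0,0\n0.05,0.002,0,0.12,0,0,0\n0.05,0.002,0,0.139,0,0,0\n0.05,0.002,0,0.139,0,0,0\n0,0.002,0,0.139,0,0,0\n0,0.002,0,0.139,0,0,0\n0,0.002,0,0.139,0,0,0\n0,0.002,0,0.139,0,0,0\n0,0.002,0,0.139,0,0,0\n0,0.002,0,0.139,0,0,0",
  force=15,
)

```text
time_s: 2.48
tool_pos: [0.4347, -0.005, 0.0616]
ee_rot: [[1.0, 0.026, 0.001], [0.026, -1.0, -0.0], [0.001, 0.0, -1.0]]
wrist_force: [-0.4, -0.4, 1.1]
width: 0.0119
gripper_force: 0.0
```

```bash
python3 g.py .4335 -.0045 .0605 1.5
```

```text
d [-0.0012 -0.0005  0.0011] rv [ 0.   -0.05 -0.01]
t 2.4833 pos [ 0.4347 -0.005   0.0616] yaw 1.49 q [ -0.9  16.7 123.5   0.   39.7  87.7] F [-0.4 -0.4  1.1] M [0.09 0.02 0.02] w 0.011886346030304305
```

inch_along(
  steps="0,0,0,0,0,0,0\n0,0,0,0,0,0,0\n0,0,0,0,0,0,0\n0,0,0,0,0,0,0",
  force=40,
)

```text
time_s: 2.82
tool_pos: [0.4346, -0.005, 0.0615]
ee_rot: [[1.0, 0.026, 0.001], [0.026, -1.0, -0.0], [0.001, 0.0, -1.0]]
wrist_force: [-1.6, -0.9, 6.5]
width: 0.0095
gripper_force: 40.0
```

inch_along(
  steps="0,0,0,-0.04,0,0,0\n0,0,0,-0.08,0,0,0\n0,0,0,-0.12,0,0,0\n0,0,0,-0.16,0,0,0\n0,0,0,-0.2,0,0,0\n0,0,0,-0.2,0,0,0\n0,0,0,-0.2,0,0,0",
)

```text
time_s: 3.4
tool_pos: [0.4349, -0.005, 0.1617]
ee_rot: [[1.0, 0.026, 0.002], [0.026, -1.0, -0.0], [0.002, 0.0, -1.0]]
wrist_force: [-0.2, 0.5, -0.5]
width: 0.0102
gripper_force: 40.0
```

```bash
python3 g.py .5462 -.2388 .16 10
```

Run:
```python
from cell import manip
import cv2,numpy as np
z=[]
for n in("scene","top"):
    c=manip.read_camera(n);np.savez(n+"1.npz",**c)
    im=c["image"][...,::-1]; im=im[110:210,310:410] if n=="scene" else cv2.convertScaleAbs(im[210:310,260:360],alpha=1.8)
    z.append(cv2.resize(im,None,fx=4,fy=4,interpolation=cv2.INTER_CUBIC))
cv2.imwrite("pics/lift.png",np.hstack(z))
```

```text
d [0.1052 0.2366 0.0019] rv [ 0.01 -0.12 -8.51]
t 3.4 pos [ 0.4349 -0.005   0.1617] yaw 1.49 q [ -0.9   6.9 119.   -0.   54.   87.7] F [-0.2  0.5 -0.5] M [-0.    0.05 -0.01] w 0.010156600102189573
```

View pics/lift.png

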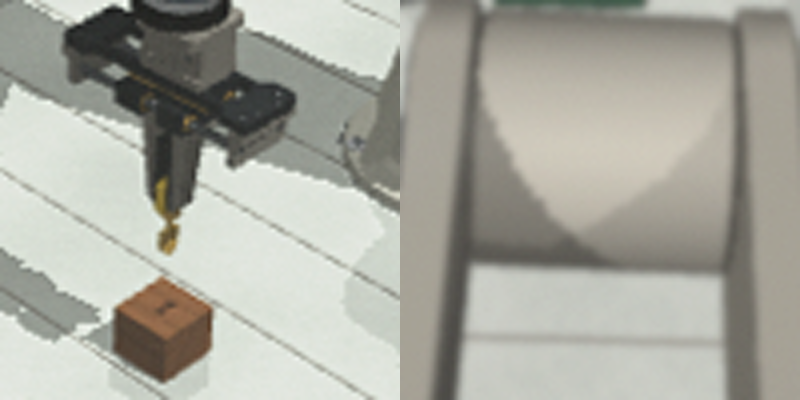

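The key is held upright in the pads, blade tip at about (167,252) in the left crop, and the stand's slot is empty. Now carry it over the red case's keyhole and compare the tip with the hole in one view.

To row units: 0.2365 m / 0.5 = 0.473, 0.2 m / 0.5 = 0.4, -8.5 degrees / 114.5916 = -0.0742.

inch_along(
  steps="0,0.04,0.08,0,0,0,-0.0175\n0,0.072,0.16,0,0,0,-0.0349\n0,0.108,0.24,0,0,0,-0.0524\n0,0.14,0.32,0,0,0,-0.0698\n0,0.18,0.4,0,0,0,-0.0742\n0,0.212,0.473,0,0,0,-0.0742\n0,0.212,0.473,0.02,0,0,-0.0742\n0,0.212,0.473,0.06,0,0,-0.0742\n0,0.212,0.473,0.07,0,0,-0.0742\n0,0.212,0.473,0.07,0,0,-0.0742\n0,0.212,0.473,0.07,0,0,-0.0742",
)

```text
time_s: 4.42
tool_pos: [0.5455, -0.2377, 0.1252]
ee_rot: [[0.985, 0.174, -0.002], [0.174, -0.985, 0.001], [-0.002, -0.002, -1.0]]
wrist_force: [-0.1, 0.4, -0.5]
width: 0.0099
gripper_force: 40.0
```

```bash
python3 g.py .5472 -.2390 .127 10
```

Run:
```python
from cell import manip
import cv2,numpy as np
z=[]
for n in("scene","top"):
    c=manip.read_camera(n);np.savez(n+"2.npz",**c)
    im=c["image"][...,::-1]; im=im[130:205,255:305] if n=="scene" else cv2.convertScaleAbs(im[160:235,375:425],alpha=1.8)
    z.append(cv2.resize(im,None,fx=8,fy=8,interpolation=cv2.INTER_CUBIC))
cv2.imwrite("pics/hover.png",np.hstack(z))
```

```text
d [ 0.0014  0.0016 -0.0018] rv [-0.09  0.12  0.02]
t 4.4167 pos [ 0.5455 -0.2377  0.1252] yaw 10.02 q [-23.7  23.3 101.7   0.   55.2  56.3] F [-0.1  0.4 -0.5] M [ 0.01 -0.05  0.03] w 0.009942842368442737
```

View pics/hover.png

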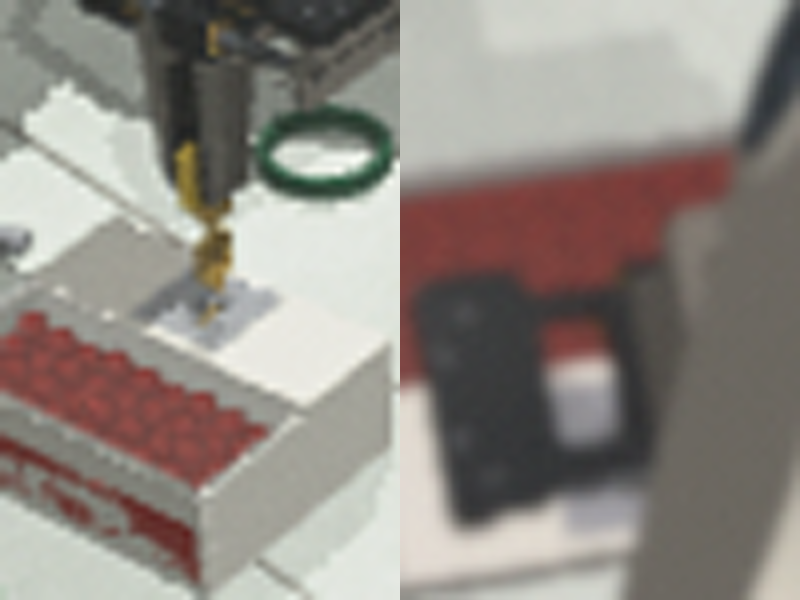

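The key hovers above the lock plate: tip ~(213,290), shank ~(216,212), with the slot just below at ~(212,308) in the left crop. Checking the offset by calibration.

Run:
```python
from h import *
np.set_printoptions(precision=4,suppress=True)
s=load("scene2");S=lambda X,Y:(s,*px(255,130,8,X,Y))
print("tip",plane(*S(213,289),.0696),"shoulder c",plane(*S(217,240),.1166-.005),"shank",plane(*S(216,208),.123))
X=cloud(s);h=cv2.cvtColor(s["image"],cv2.COLOR_RGB2HSV)
m=(h[...,0]>15)&(h[...,0]<34)&(h[...,1]>110)&(abs(X[...,0]-.55)<.05)&(abs(X[...,1]+.24)<.04)&(X[...,2]>.066)
for (v,u) in np.argwhere(m): print(u,v,X[v,u],end=";")
```

```text
tip [ 0.5448 -0.2388  0.0696] shoulder c [ 0.5554 -0.2196  0.1116] shank [ 0.5503 -0.2252  0.123 ]
268 124 [ 0.5718 -0.2579  0.2431];270 125 [ 0.5659 -0.2553  0.2379];278 148 [ 0.5522 -0.2396  0.1481];279 148 [ 0.5553 -0.2299  0.1544];277 149 [ 0.5621 -0.2325  0.1523];278 149 [ 0.5563 -0.2346  0.1484];279 149 [ 0.5532 -0.2332  0.1476];277 150 [ 0.5572 -0.2395  0.1422];278 150 [ 0.5577 -0.2333  0.1456];279 150 [ 0.5561 -0.2297  0.1467];277 151 [ 0.5586 -0.2381  0.1395];278 151 [ 0.5602 -0.2304  0.1442];279 151 [ 0.5521 -0.2354  0.1378];277 152 [ 0.5628 -0.233   0.14  ];278 152 [ 0.5584 -0.2332  0.1377];279 152 [ 0.5544 -0.2327  0.1361];277 153 [ 0.5601 -0.237   0.1325];278 153 [ 0.5593 -0.2324  0.1344];279 153 [ 0.5588 -0.2274  0.1367];278 154 [ 0.5592 -0.2329  0.13  ];279 154 [ 0.5553 -0.2324  0.1283];278 155 [ 0.5576 -0.2356  0.1236];279 155 [ 0.5524 -0.2367  0.1205];283 155 [ 0.5401 -0.2301  0.1179];280 156 [ 0.5554 -0.2275  0.1225];281 156 [ 0.5486 -0.2309  0.1174];281 157 [ 0.551  -0.2281  0.1158];281 159 [ 0.5459 -0.2356  0.1009];282 159 [ 0.5438 -0.2326  0.1014];281 160 [ 0.5477 -0.2336  0.0985];282 160 [ 0.541  -0.2367  0.0936];280 161 [ 0.5483 -0.239   0.0917];281 161 [ 0.5457 -0.2366  0.0917];282 161 [ 0.5434 -0.234   0.0919];283 161 [ 0.5374 -0.236   0.0878];280 162 [ 0.5492 -0.2382  0.0883];281 162 [ 0.5485 -0.2334  0.0904];282 162 [ 0.542  -0.2362  0.0856];283 162 [ 0.536  -0.2382  0.0816];280 163 [ 0.5575 -0.2278  0.0937];281 163 [ 0.5482 -0.2343  0.0855];282 163 [ 0.5468 -0.2303  0.0869];280 164 [ 0.5494 -0.2388  0.0794];281 164 [ 0.5505 -0.2316  0.0838];282 164 [ 0.5439 -0.2345  0.0789];281 165 [ 0.545  -0.2392  0.0725];282 165 [ 0.5444 -0.2343  0.0749];
```

To row units: 0.014 m / 0.5 = 0.028, 0.002 m / 0.5 = 0.004.

inch_along(
  steps="0,0.004,0.002,0,0,0,0\n0,0.004,0.002,0.006,0,0,0\n0,0.004,0.002,0.012,0,0,0\n0,0.004,0.002,0.018,0,0,0\n0,0.004,0.002,0.024,0,0,0\n0,0.004,0.002,0.028,0,0,0\n0,0.004,0.002,0.028,0,0,0",
)

```text
time_s: 5.1
tool_pos: [0.5482, -0.2392, 0.1114]
ee_rot: [[0.985, 0.173, -0.001], [0.173, -0.985, 0.0], [-0.001, -0.0, -1.0]]
wrist_force: [0.3, -0.7, -1.7]
width: 0.0098
gripper_force: 40.0
```

```bash
python3 g.py .5477 -.2385 .1156 10
```

```text
d [-0.0004 -0.0008 -0.0042] rv [-0.03  0.04 -0.02]
t 5.1 pos [ 0.5482 -0.2392  0.1114] yaw 9.98 q [-23.7  24.5 101.9  -0.   53.7  56.3] F [ 0.3 -0.7 -1.7] M [-0.02  0.03  0.03] w 0.009754349579104062
```

inch_along(
  steps="0,0,0,0.006,0,0,0\n0,0,0,0.012,0,0,0\n0,0,0,0.012,0,0,0",
)

```text
time_s: 5.35
tool_pos: [0.5485, -0.2395, 0.1055]
ee_rot: [[0.985, 0.173, -0.0], [0.173, -0.985, -0.0], [-0.0, 0.0, -1.0]]
wrist_force: [-0.4, -0.6, -0.9]
width: 0.0097
gripper_force: 40.0
```

```bash
python3 g.py .5477 -.2385 .1156 10
```

```text
d [-0.0006 -0.0011 -0.0101] rv [ 0.01  0.02 -0.01]
t 5.35 pos [ 0.5485 -0.2395  0.1055] yaw 9.99 q [-23.7  24.9 102.1  -0.   53.   56.3] F [-0.4 -0.6 -0.9] M [-0.22  0.02  0.04] w 0.009680594284498188
```

To row units: 0.008 m / 0.5 = 0.016, 0.006 m / 0.5 = 0.012.

inch_along(
  steps="0,0,0,0.006,0,0,0\n0,0,0,0.012,0,0,0\n0,0,0,0.016,0,0,0\n0,0,0,0.016,0,0,0",
)

```text
time_s: 5.68
tool_pos: [0.5485, -0.2394, 0.0976]
ee_rot: [[0.985, 0.174, -0.0], [0.174, -0.985, -0.0], [-0.0, 0.0, -1.0]]
wrist_force: [0.8, -2.0, -0.6]
width: 0.0095
gripper_force: 40.0
```

```bash
python3 g.py .5477 -.2385 .1156 10
```

```text
d [-0.0006 -0.001  -0.018 ] rv [ 0.    0.02 -0.01]
t 5.6833 pos [ 0.5485 -0.2394  0.0976] yaw 9.99 q [-23.7  25.5 102.4  -0.   52.1  56.3] F [ 0.8 -2.  -0.6] M [-0.39 -0.03  0.04] w 0.009510504021090669
```

To row units: 0.004 m / 0.5 = 0.008, 0.002 m / 0.5 = 0.004.

inch_along(
  steps="0,0,0.0012,0,0,0,0\n0,0,0.0012,0.004,0,0,0\n0,0,0.0012,0.008,0,0,0\n0,0,0.0012,0.008,0,0,0",
)

```text
time_s: 6.02
tool_pos: [0.5484, -0.2397, 0.0936]
ee_rot: [[0.985, 0.173, -0.001], [0.173, -0.985, 0.0], [-0.001, -0.001, -1.0]]
wrist_force: [-0.1, -0.2, 0.1]
width: 0.0095
gripper_force: 40.0
```

```bash
python3 g.py .5477 -.2385 .1156 10
```

```text
d [-0.0005 -0.0013 -0.022 ] rv [-0.03  0.03 -0.02]
t 6.0167 pos [ 0.5484 -0.2397  0.0936] yaw 9.98 q [-23.8  25.8 102.5   0.   51.7  56.3] F [-0.1 -0.2  0.1] M [ 0.02  0.02 -0.  ] w 0.00954002400446975
```

To row units: 0.007 m / 0.5 = 0.014, 0.006 m / 0.5 = 0.012, -3 degrees / 114.5916 = -0.0262.

inch_along(
  steps="0,0,0.0036,0.004,0.0262,0,0\n0,0,-0.0036,0.006,-0.0262,0,0\n0,0,0.0036,0.008,0.0262,0,0\n0,0,-0.0036,0.01,-0.0262,0,0\n0,0,0.0036,0.012,0.0262,0,0\n0,0,-0.0036,0.014,-0.0262,0,0\n0,0,0,0.014,0,0,0\n0,0,0,0.014,0,0,0",
)

```text
time_s: 6.68
tool_pos: [0.5474, -0.24, 0.0866]
ee_rot: [[0.985, 0.174, -0.003], [0.174, -0.985, 0.002], [-0.002, -0.002, -1.0]]
wrist_force: [-4.8, -0.0, 0.9]
width: 0.0099
gripper_force: 40.0
```

```bash
python3 g.py .5477 -.2385 .1156 10
```

```text
d [ 0.0005 -0.0015 -0.029 ] rv [-0.12  0.14  0.03]
t 6.6833 pos [ 0.5474 -0.24    0.0866] yaw 10.03 q [-23.8  26.3 102.7   0.   51.1  56.1] F [-4.8 -0.   0.9] M [-0.05  0.9   0.06] w 0.009882692420274881
```

To row units: 0.008 m / 0.5 = 0.016, -0.0012 m / 0.5 = -0.0024, -3 degrees / 114.5916 = -0.0262.

inch_along(
  steps="0,-0.0024,0.003,0.002,0.0262,0,0\n0,-0.0024,-0.003,0.006,-0.0262,0,0\n0,-0.0024,0.0026,0.008,0.0262,0,0\n0,-0.0024,-0.0026,0.01,-0.0262,0,0\n0,-0.0024,0.0024,0.012,0.0262,0,0\n0,-0.0024,-0.0024,0.014,-0.0262,0,0\n0,-0.0024,0,0.016,0,0,0\n0,-0.0024,0,0.016,0,0,0",
)

```text
time_s: 7.35
tool_pos: [0.5469, -0.2402, 0.079]
ee_rot: [[0.985, 0.174, -0.001], [0.174, -0.985, 0.002], [-0.001, -0.002, -1.0]]
wrist_force: [-2.2, -0.1, 0.2]
width: 0.0097
gripper_force: 40.0
```

```bash
python3 g.py .5477 -.2385 .1156 10
```

```text
d [ 0.001  -0.0016 -0.0366] rv [-0.1   0.06  0.03]
t 7.35 pos [ 0.5469 -0.2402  0.079 ] yaw 10.03 q [-2.390e+01  2.690e+01  1.031e+02  1.000e-01  5.010e+01  5.600e+01] F [-2.2 -0.1  0.2] M [0.01 0.44 0.01] w 0.00971514651501585
```

To row units: 0.006 m / 0.5 = 0.012, 0.005 m / 0.5 = 0.01, -3 degrees / 114.5916 = -0.0262.

inch_along(
  steps="0,-0.0012,0.0018,0.002,0.0262,0,0\n0,-0.0012,-0.0018,0.004,-0.0262,0,0\n0,-0.0012,0.0016,0.006,0.0262,0,0\n0,-0.0012,-0.0016,0.008,-0.0262,0,0\n0,-0.0012,0.0012,0.01,0.0175,0,0\n0,-0.0012,0,0.012,0,0,0\n0,-0.0012,0,0.012,0,0,0",
)

```text
time_s: 7.93
tool_pos: [0.5466, -0.2401, 0.0728]
ee_rot: [[0.985, 0.173, -0.0], [0.173, -0.985, -0.001], [-0.0, 0.001, -1.0]]
wrist_force: [-0.3, 0.7, -0.9]
width: 0.0094
gripper_force: 40.0
```

```bash
python3 g.py .5477 -.2385 .1156 10
```

```text
d [ 0.0013 -0.0014 -0.0428] rv [ 0.05  0.03 -0.04]
t 7.9333 pos [ 0.5466 -0.2401  0.0728] yaw 9.96 q [-2.380e+01  2.730e+01  1.034e+02 -1.000e-01  4.930e+01  5.630e+01] F [-0.3  0.7 -0.9] M [ 0.07 -0.02  0.05] w 0.009448888554167487
```

inch_along(
  steps="0,0,0,0.002,0,0,0\n0,0,0,0.004,0,0,0\n0,0,0,0.004,0,0,0",
)

```text
time_s: 8.18
tool_pos: [0.5469, -0.2399, 0.0721]
ee_rot: [[0.985, 0.173, -0.0], [0.173, -0.985, 0.001], [0.0, -0.001, -1.0]]
wrist_force: [-3.6, 1.1, 10.5]
width: 0.0097
gripper_force: 40.0
```

```bash
python3 g.py .5477 -.2385 .1156 10
```

```text
d [ 0.001  -0.0013 -0.0435] rv [-0.04 -0.   -0.01]
t 8.1833 pos [ 0.5469 -0.2399  0.0721] yaw 9.99 q [-23.9  27.4 103.4   0.   49.3  56.1] F [-3.6  1.1 10.5] M [ 0.41  0.83 -0.07] w 0.009686034023537559
```

To row units: 0.001 m / 0.5 = 0.002, -0.0005 m / 0.5 = -0.001, -2 degrees / 114.5916 = -0.0175.

inch_along(
  steps="0,0,0.001,0.002,0.0175,0,0\n0,0,-0.001,0.002,-0.0175,0,0\n0,0,0.001,0.002,0.0175,0,0\n0,0,-0.001,0.002,-0.0175,0,0\n0,0,0,0.002,0,0,0\n0,0,0,0.002,0,0,0",
)

```text
time_s: 8.68
tool_pos: [0.548, -0.24, 0.0719]
ee_rot: [[0.985, 0.174, 0.002], [0.174, -0.985, 0.001], [0.002, -0.001, -1.0]]
wrist_force: [-2.2, 4.8, 16.8]
width: 0.0096
gripper_force: 40.0
```

```bash
python3 g.py .5477 -.2385 .1156 10
```

Run:
```python
from cell import manip
import cv2
c=manip.read_camera("scene");cv2.imwrite("pics/home.png",cv2.resize(c["image"][135:205,240:310,::-1],None,fx=8,fy=8,interpolation=cv2.INTER_CUBIC))
```

```text
d [ 0.0001 -0.0016 -0.0437] rv [-0.06 -0.12  0.01]
t 8.6833 pos [ 0.548  -0.24    0.0719] yaw 10.01 q [-23.9  27.4 103.3   0.2  49.2  56. ] F [-2.2  4.8 16.8] M [ 1.03  0.46 -0.04] w 0.009649658187141344
```

View pics/home.png

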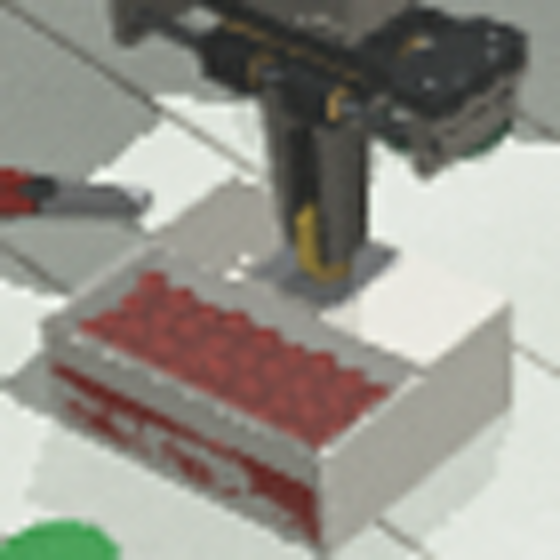

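The shoulder sits flat on the plate around (330,280), and pushing harder only raises the force (17 N) with no travel, so the key is fully home. Now ease the push and turn.

To row units: -0.0012 m / 0.5 = -0.0024, -0.001 m / 0.5 = -0.002, 30 degrees / 114.5916 = 0.2618.

inch_along(
  steps="0,0,0,-0.002,0,0,0\n0,0,0,-0.0024,0,0,0.0524\n0,0,0,-0.0024,0,0,0.1047\n0,0,0,-0.0024,0,0,0.1571\n0,0,0,-0.0024,0,0,0.2094\n0,0,0,-0.0024,0,0,0.2618\n0,0,0,-0.0024,0,0,0.2618",
)

```text
time_s: 9.32
tool_pos: [0.5475, -0.2408, 0.072]
ee_rot: [[0.938, -0.347, 0.001], [-0.347, -0.938, -0.001], [0.001, 0.0, -1.0]]
wrist_force: [-1.7, -2.8, 5.0]
width: 0.0093
gripper_force: 40.0
```

```bash
python3 g.py .5467 -.24 .0719 -88
```

```text
d [-0.001  -0.0005  0.0001] rv [-3.000e-02 -8.000e-02  6.772e+01]
t 9.3167 pos [ 0.5475 -0.2408  0.072 ] yaw -20.28 q [-23.9  27.4 103.4  -0.   49.2  86.4] F [-1.7 -2.8  5. ] M [-0.5   0.34  0.03] w 0.00933049901799675
```

To row units: 0.0006 m / 0.5 = 0.0012, -0.0003 m / 0.5 = -0.0006, 60 degrees / 114.5916 = 0.5236.

inch_along(
  steps="0,-0.0006,0.0012,0,0,0,0.0524\n0,-0.0006,0.0012,0,0,0,0.1047\n0,-0.0006,0.0012,0,0,0,0.1571\n0,-0.0006,0.0012,0,0,0,0.2094\n0,-0.0006,0.0012,0,0,0,0.2618\n0,-0.0006,0.0012,0,0,0,0.3142\n0,-0.0006,0.0012,0,0,0,0.3665\n0,-0.0006,0.0012,0,0,0,0.4189\n0,-0.0006,0.0012,0,0,0,0.4712\n0,-0.0006,0.0012,0,0,0,0.5236\n0,-0.0006,0.0012,0,0,0,0.5236",
)

```text
time_s: 10.23
tool_pos: [0.547, -0.2412, 0.072]
ee_rot: [[0.17, -0.985, 0.001], [-0.985, -0.17, -0.001], [0.001, -0.001, -1.0]]
wrist_force: [-1.5, -1.0, 6.2]
width: 0.0097
gripper_force: 40.0
```

```bash
python3 g.py .5467 -.24 .0719 -88
```

```text
d [-0.0012  0.      0.0001] rv [-0.06 -0.05  7.78]
t 10.2333 pos [ 0.547  -0.2412  0.072 ] yaw -80.22 q [-23.9  27.4 103.4  -0.   49.2 146.3] F [-1.5 -1.   6.2] M [-0.29  0.22  0.02] w 0.009721833789559176
```

To row units: 5 degrees / 114.5916 = 0.0436.

inch_along(
  steps="0,0,0,0,0,0,0.0262\n0,0,0,0,0,0,0.0436\n0,0,0,0,0,0,0.0436\n0,0,0,0,0,0,0.0436",
)

```text
time_s: 10.57
tool_pos: [0.5469, -0.2412, 0.072]
ee_rot: [[0.09, -0.996, 0.001], [-0.996, -0.09, -0.001], [0.001, -0.001, -1.0]]
wrist_force: [-2.5, -3.0, 6.1]
width: 0.0101
gripper_force: 40.0
```

```bash
python3 g.py .547 -.2412 .072 -88
```

```text
d [-0.     -0.0001 -0.    ] rv [-0.06 -0.04  3.14]
t 10.5667 pos [ 0.5469 -0.2412  0.072 ] yaw -84.86 q [-23.9  27.4 103.4  -0.   49.2 150.9] F [-2.5 -3.   6.1] M [-0.38  0.36  0.07] w 0.010066825995684276
```

inch_along(
  steps="0,0,0,0,0,0,0.0262\n0,0,0,0,0,0,0.0262\n0,0,0,0,0,0,0.0262",
)

```text
time_s: 10.82
tool_pos: [0.5469, -0.2412, 0.072]
ee_rot: [[0.037, -0.999, 0.001], [-0.999, -0.037, -0.001], [0.001, -0.001, -1.0]]
wrist_force: [-1.8, -1.6, 6.2]
width: 0.0093
gripper_force: 40.0
```

```bash
python3 g.py .547 -.2412 .072 -88
```

```text
d [-0.     -0.0001 -0.    ] rv [-0.05 -0.04  0.14]
t 10.8167 pos [ 0.5469 -0.2412  0.072 ] yaw -87.86 q [-23.9  27.4 103.4  -0.   49.2 153.9] F [-1.8 -1.6  6.2] M [-0.29  0.34  0.07] w 0.009345098553708627
```

To row units: 2 degrees / 114.5916 = 0.0175.

inch_along(
  steps="0,0,0,0,0,0,0.0175\n0,0,0,0,0,0,0.0175\n0,0,0,0,0,0,0.0175",
)

```text
time_s: 11.07
tool_pos: [0.5469, -0.2412, 0.072]
ee_rot: [[0.003, -1.0, 0.001], [-1.0, -0.003, -0.001], [0.001, -0.001, -1.0]]
wrist_force: [-2.2, -2.3, 7.6]
width: 0.0098
gripper_force: 40.0
```

```bash
python3 g.py .547 -.2412 .072 -88
```

```text
d [-0.     -0.0001 -0.    ] rv [-0.05 -0.04 -1.85]
t 11.0667 pos [ 0.5469 -0.2412  0.072 ] yaw -89.85 q [-23.9  27.4 103.4  -0.   49.2 155.9] F [-2.2 -2.3  7.6] M [-0.37  0.35  0.04] w 0.009786344416669451
```

inch_along(
  steps="0,0,0,0,0,0,0.0175\n0,0,0,0,0,0,0.0175\n0,0,0,0,0,0,0.0175",
)

```text
time_s: 11.32
tool_pos: [0.5468, -0.2412, 0.072]
ee_rot: [[-0.032, -0.999, 0.001], [-0.999, 0.032, -0.001], [0.001, -0.001, -1.0]]
wrist_force: [-2.0, -2.5, 5.9]
width: 0.0099
gripper_force: 40.0
```

```bash
python3 g.py .547 -.2412 .072 -88
```

```text
d [-0.     -0.0002 -0.    ] rv [-0.05 -0.04 -3.83]
t 11.3167 pos [ 0.5468 -0.2412  0.072 ] yaw -91.83 q [-23.9  27.4 103.4  -0.   49.2 157.9] F [-2.  -2.5  5.9] M [-0.33  0.34  0.23] w 0.009854981697516474
```

inch_along(
  steps="0,0,0,0,0,0,0\n0,0,0,0,0,0,0\n0,0,0,0,0,0,0\n0,0,0,0,0,0,0",
)

```text
time_s: 11.65
tool_pos: [0.5469, -0.2412, 0.072]
ee_rot: [[-0.032, -0.999, 0.001], [-0.999, 0.032, -0.001], [0.001, -0.001, -1.0]]
wrist_force: [-1.9, -2.8, 6.3]
width: 0.0096
gripper_force: 40.0
```

```bash
python3 g.py .547 -.2412 .072 -88
```

Run:
```python
from cell import manip
import cv2
c=manip.read_camera("scene");cv2.imwrite("pics/end.png",cv2.resize(c["image"][120:220,230:360,::-1],None,fx=6,fy=6,interpolation=cv2.INTER_CUBIC))
```

```text
d [-0.     -0.0001 -0.    ] rv [-0.05 -0.05 -3.82]
t 11.65 pos [ 0.5469 -0.2412  0.072 ] yaw -91.82 q [-23.9  27.4 103.4  -0.   49.2 157.9] F [-1.9 -2.8  6.3] M [-0.32  0.29  0.28] w 0.00959432826657028
```

View pics/end.png

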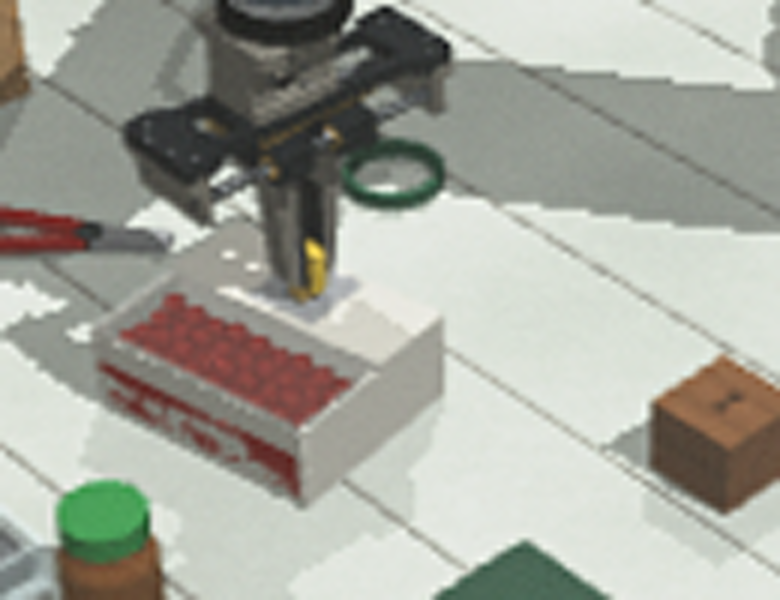

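The bow (315,270) has turned a quarter with the gripper. The key is seated, and a steady 0.28 N m shows the lock is held against its stop. Handing in.

```bash
python3 -c "
from cell import manip
print(manip.finish_job())"
```

```text
the job is handed in; nothing more can be done
None
```

The red stone was on the mat, so I pushed the key fully home in the red case's lock and turned it a quarter turn clockwise to its stop; I handed the job in at about 12 s with the key still gripped and held turned (no verdict was returned).

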